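# Fit the charged battery to the work lamp

## Robot

A 7-joint arm with a two-finger parallel gripper is mounted at the origin on the work surface. World frame = base frame: x ahead of the robot, y to its left, z up, the work surface at z = 0. Lengths are in m, angles in degrees, forces in N, time in s.
With the tool pointing down it reaches from about 0.35 to 0.9 m from the base axis. Payload 19.9 kg.
Tool frame: the origin (TCP) lies midway between the tips of the shut fingers; the grasp point (between the pads) lies 19 mm behind it; z points along the fingers, x is the direction in which the jaws open and shut, and the axes are right-handed (so a half turn about z gives the same grasp; the last joint's range is limited). The gripper opens to 94 mm and grips with 3 to 60 N. Pads are 16 mm wide; open, the fingers measure 119 mm over their backs; the gripper's body (75 mm by 177 mm) begins 78 mm behind the grasp point.
Start: joints at [64.716, 23.915, -0.59, 92.452, 0.269, 63.638, -3.037], TCP at [0.243, -0.576, 0.205] pointing down, gripper open.
Joint ranges: [-161.28, 161.28], [-22.2, 115.67], [-73.04, 71.86], [3.21, 147.25], [-68.34, 248.33], [10.77, 114.83], [-161.83, 161.83]. Speed limits (degrees/s): [108.29, 108.29, 136.94, 136.94, 172.46, 172.46, 172.46].

## Interface

Orientations are given as a 3x3 rotation matrix whose columns are the frame's x, y, z axes.
In Python, from station import manip gives the robot as it stands.
- The arm moves only by the tool move_arm, never from a script. Its argument "commands" is a list that holds one entry, the list of rows, each a list of 5 numbers: the gripper command: -1 is fully open, 1 is shut, values between are in proportion, then the shift along the tool's x, y, z in m, then the turn about the tool's z in rad. In form: [[[fingers, tx, ty, tz, turn], ...]]. A call has exactly 10 rows; each row shifts and turns the commanded pose from where the row before left it, along the tool's axes as they then stand; what a row does not reach is not made up. A row lasts 1/10 s, in which the tool goes at most 50 mm and 8.59 degrees, less where a joint would pass 70% of its speed; a pose out of reach is approached as far as the arm can. A call with a gripper value outside its range is refused whole. The fingers move at their own pace and stop on an object; the grip force is fixed at half the most. Time passes only in rows, so rows that do not move let the fingers close, or fill a call up. It gives the time, the measured TCP pose, the force and the opening at its end, in the units of the state.
- manip.read_state(): the state, without advancing time (a new reading comes with each control period).
- manip.grab_frame(name): name is "scene" or "top" or "wrist"; returns a dict with "pixels" (480x640x3 uint8, red, green, blue), "K" (3x3 intrinsics, pixels), "distortion" ([k1, k2, p1, p2, k3] as OpenCV has them; the pictures are not rectified), "world_to_cam" (4x4, takes a point from world to camera coordinates); the wrist camera has in their place "T_tool_cam" (4x4, takes a point from camera to tool coordinates, whose origin is the TCP and whose axes are the tool frame's). Camera axes: x right, y down, z forward; pixel columns grow to the right and rows downward; lengths in m; the calibration is good to about 2 mm. A picture is of the moment at which its call begins: read the wrist's pose just before it. There is no depth.
- manip.job_done(): hands the job in, once; it reports no verdict.
The state is a dict: "time_s": time; "joint_positions": joint angles; "joint_vel": joint speeds; "joint_torque": joint torques, N m; "tool_pos": TCP position; "tcp_rot": TCP orientation; "contact_force": force on the tool from outside, world axes, zero at the start; "moment": the same for the moment, N m; "width": opening from 0.0 (shut) to 1.0 (fully open).
Only numpy, scipy, OpenCV 4.12 (cv2) and the standard library are available. Lean on these libraries where they do the work, as an engineer would, in place of code of your own. Each camera call takes 0.05 s, during which the arm holds its last target.

## Task

The charged battery pack sits latched in its charger: press the charger's catch pad to release it, draw the pack out, and slide it into the rail of the work lamp until the lamp's catch clicks and holds it, then let go. Work gently: do not force the pad or the pack against its stop, and leave the other things on the bench alone.

Things in the scene. Friction and masses are not known exactly. Their poses are not given: they have to be found in the camera images.
- battery: Black battery pack, 0.42 kg. Body 84 (x) x 50 (y) x 40 mm, upright sides to grip across y; under it a grey dovetail tongue, 84 long, 10 high, 24 wide at its top and 40 at its bottom. Origin: centre of the tongue's underside; +x is the end that enters a rail first, z up. Body underside 11.5 and top 51.5 mm above the origin. A notch for the catch lies under the leading end
- charger: Grey charger, fixed; base 151 x 84 mm, 30 mm high, with an open-topped, slick dovetail rail on top. Origin: on the table, under the origin of a pack that is home; the pack slides on the base's top, 30 mm above it. In is +x, out is -x. Rail x = -10 to 40 mm, 66 mm wide over all, 10 mm high; 1.2 mm play to each side and upward. The base runs x = -55 to 96, y = -42 to 42 mm
- charger_mouth (a point): Middle of the flared mouth of the charger's rail, on the base's top, 25 mm along -x from the charger's origin. The mouth opens 3.5 mm to each side; in front of it 30 mm of the base's flat top is left to set a pack on. A pack 70 mm out is clear of rail and mouth and can be lifted
- charger_stop (a point): Foot of the charger's upright catch block (60 wide, 26 mm high, on the base's top), 52 mm along +x from the charger's origin. A spring ejector comes out of it: as the catch lets go it pushes the pack 10 to 16 mm out, where it stays when the pad is let go
- charger_pad (a point): Centre of the top of the charger's catch pad: flat, black, 24 (x) x 36 (y) mm, at the charger's far end, 78 mm along +x from the charger's origin and 60 mm above the table when up, 4 mm above the catch block. Press straight down; travel 7.5 mm
- charger_catch (a joint): How far the charger's catch is pressed down, m: 0 up (holding), the pack comes free at about 0.005, end stop 0.0075. Its spring takes 3 N at the start and 6.3 N at the end, and up to 3 N more of friction while the ejector leans on it; beyond the end stop it is rigid
- lamp: Grey work lamp, fixed: base, rail, catch block, pad and ejector of the charger's sizes, origin and axes as there; beside the rail, on its +y side, a floodlight head (x = -30 to 55, y = 94 to 134 mm, 118 mm high). The catch block is set by hand, so the pack clicks home anywhere from 7 mm short of the origin to 7 mm past it: only the click tells
- lamp_mouth (a point): Middle of the flared mouth of the lamp's rail, on the base's top, 25 mm along -x from the lamp's origin; as the charger's. Set the pack flat on the base in front of it with its leading end towards +x, or just above, then slide it in
- lamp_stop (a point): Point on the lamp's base 52 mm along +x from its origin, where the catch block stands when set to the middle. Its ejector meets the pack 12 mm before home and pushes back with 5 N rising to 13 N; the catch and friction add up to 8 N. About 2 mm past the click is a rigid stop. Let go, the pack is pushed back 1 to 3 mm against the catch
- lamp_catch (a joint): How far the lamp's catch is down, m: 0 up. The pack's leading end pushes it down to 0.005 on its way: it starts down about 30 mm before home, is fully down from 19 mm before home on, and springs up to 0 (the click) when the pack is home
- hammer: Claw hammer, 300 mm, lying: leave alone
- offcut: Wood offcut 90 x 40 x 18 mm: leave alone
- tape_measure: Tape measure 64 x 36 x 60 mm: leave alone
- glue: White glue bottle, 160 mm high: leave alone
- brads: Jar of brads, 70 mm high: leave alone
- moulding: Strip of wooden moulding, 300 mm long: leave alone
- tin: Open tin, 90 mm high: leave alone
There are look-alikes about, which are no part of the job. What is shaped like the charger but pink or red is not meant.

How it is judged:
By the outcome, as a careful person would: the job done as asked, in the order asked, and still so for the second after the job is handed in, with the robot touching nothing.
It also fails if it takes over 64 s, if anything falls off the work surface, if the arm or the gripper's body presses on something with over 40 N, if the wrist force passes 120 N, or if a joint passes its speed limit or range.

## Working session

There is one attempt and no reset: what is moved stays moved. The work goes in short steps, Python scripts to look and compute and a tool call to move; the robot and the scene stay as the last step left them, time stands still between calls to the robot, and variables do not carry over. Pictures are saved under pics/ and viewed, and the job is handed in when it is done.

Besides the shell and the picture viewer there is one more tool, called after "Request:" by a JSON object that holds its "api" and its "payload", one argument or row to a line. move_arm: Moves the arm, as the interface text tells. Its arguments: {"type":"object","properties":{"commands":{"type":"array","items":{"type":"array","items":{"type":"array","items":{"type":"number"}}}}},"required":["commands"]}

```bash
mkdir -p pics; ls; cat > h.py <<'E'
from station import manip
import numpy as np, cv2, json
def grab(n,tag):
    s=manip.read_state(); f=manip.grab_frame(n)
    cv2.imwrite(f'pics/{tag}.png',f['pixels'][:,:,::-1])
    if n=='wrist':
        T=np.eye(4);T[:3,:3]=np.array(s['tcp_rot']);T[:3,3]=s['tool_pos']
        f['world_to_cam']=np.linalg.inv(T@np.array(f['T_tool_cam']))
    np.savez(f'pics/{tag}.npz',K=f['K'],d=f['distortion'],W=f['world_to_cam'])
    return f
def load(tag):
    z=np.load(f'pics/{tag}.npz');return z['K'],z['d'],z['W']
def ray(tag,uv):
    K,d,W=load(tag)
    p=cv2.undistortPoints(np.array(uv,float).reshape(-1,1,2),K,d).reshape(-1,2)
    R=W[:3,:3];c=-R.T@W[:3,3]
    return c,np.c_[p,np.ones(len(p))]@R
def plane(tag,uv,z):
    c,D=ray(tag,uv)
    return c+D*((z-c[2])/D[:,2])[:,None]
def proj(tag,P):
    K,d,W=load(tag)
    return cv2.projectPoints(np.array(P,float).reshape(-1,1,3),cv2.Rodrigues(W[:3,:3])[0],W[:3,3],K,d)[0].reshape(-1,2)
E
python3 - <<'E'
from h import *
for n in('scene','top','wrist'): grab(n,n+'0')
print(manip.read_state())
E
```

```text
pics
{'time_s': 0.15, 'joint_positions': array([64.71611997, 23.94205183, -0.59080748, 92.47659818,  0.27265944,
       63.63844841, -3.03601436]), 'joint_vel': array([ 0.04233289, -0.16658629,  0.02399457, -0.12169108, -0.02589334,
        0.01396643, -0.00866919]), 'joint_torque': array([ 3.49934089e-04, -8.51523542e+01,  6.38720691e-01, -4.26131737e+01,
       -4.88110841e-02,  1.71072863e-02, -7.11989060e-06]), 'tool_pos': array([ 0.24313225, -0.57545807,  0.20495597]), 'tcp_rot': array([[ 3.89270772e-01, -9.21123239e-01, -4.95063279e-04],
       [-9.21122864e-01, -3.89271065e-01,  8.40616980e-04],
       [-9.67025645e-04,  1.28786484e-04, -9.99999524e-01]]), 'contact_force': array([-0.22562428,  0.20907282, -0.17727753]), 'moment': array([-0.03163707, -0.02705299,  0.01726538]), 'width': 0.9998301009882157}
```

View pics/scene0.png

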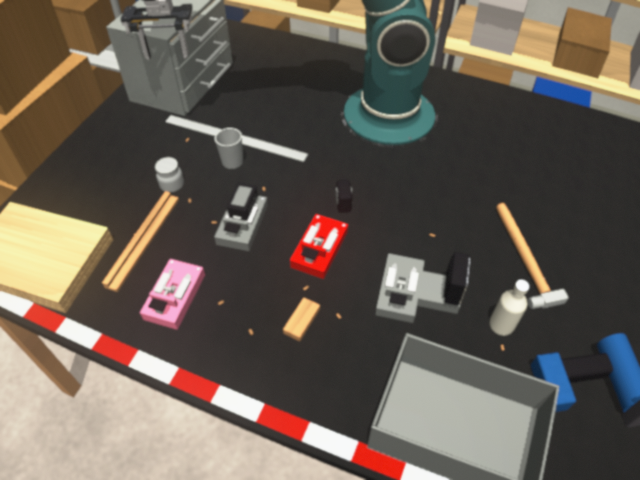

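View pics/top0.png

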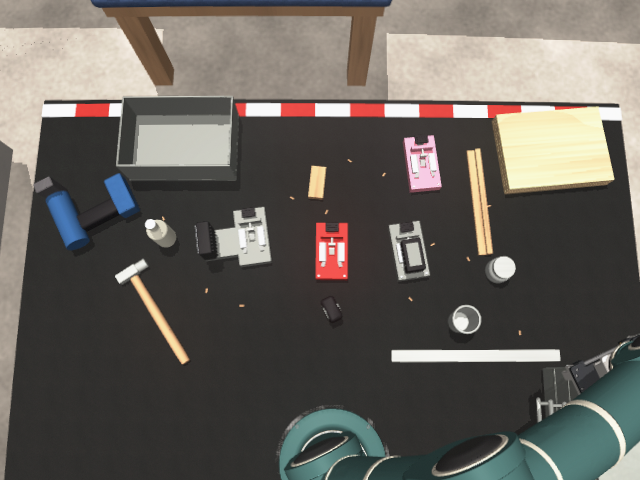

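View pics/wrist0.png

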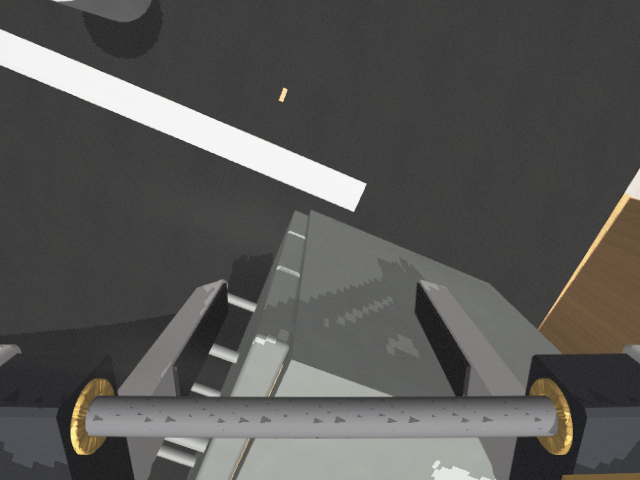

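Candidates in the top view are: grey charger with black pack (409,252), grey lamp with floodlight head (252,237), red look-alike (331,250), pink look-alike (422,163), and a black block, probably the tape measure (331,308). By the description I choose the two grey ones.

```bash
python3 - <<'E'
from h import *
im=cv2.imread('pics/top0.png')
a=cv2.resize(im[210:290,370:450],None,fx=5,fy=5,interpolation=cv2.INTER_CUBIC)
b=cv2.resize(im[200:280,190:280],None,fx=5,fy=5,interpolation=cv2.INTER_CUBIC)[:400]
cv2.imwrite('pics/cropA.png',np.hstack([a,b[:,:400]]) )
print(plane('top0',[(409,252),(252,237),(331,450)],0.03), load('top0')[2])
E
```

```text
[[ 0.54171169 -0.20429622  0.03      ]
 [ 0.58062403  0.21660227  0.03      ]
 [ 0.03504719  0.00374468  0.03      ]] [[ 0.00455143 -0.9999857   0.0028067   0.02894307]
 [-0.97752771 -0.00504072 -0.21074669  0.5659204 ]
 [ 0.21075783 -0.00178442 -0.97753668  1.44486426]
 [ 0.          0.          0.          1.        ]]
```

View pics/cropA.png

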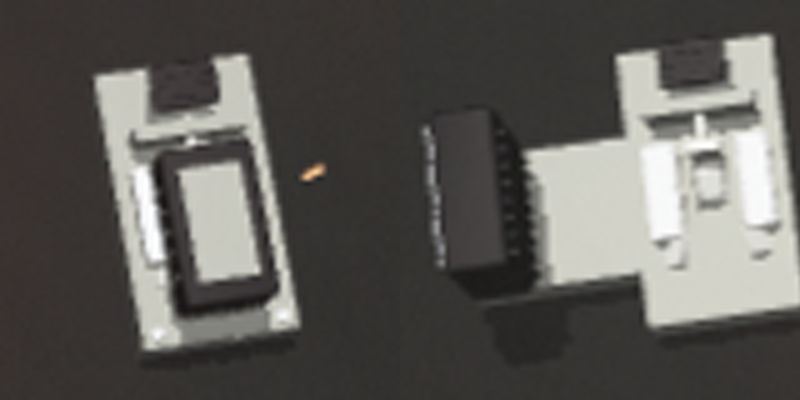

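```bash
cat >> h.py <<'E'
def go(target,xdir=None):
    """shift in tool axes to target after turning so that tool x lies along xdir (world xy)"""
    s=manip.read_state();R=np.array(s['tcp_rot']);p=np.array(s['tool_pos'])
    turn=0
    if xdir is not None:
        v=R.T@np.array([*xdir,0]);turn=np.arctan2(v[1],v[0])
    Rz=R@cv2.Rodrigues(np.array([0,0,turn]))[0]
    print('t',s['time_s'],'pos',np.round(p,4),'F',np.round(s['contact_force'],2),'w',round(s['width'],3))
    print('turn',round(turn,4),'shift after turn mm',np.round(1000*Rz.T@(np.array(target)-p),1))
E
python3 - <<'E'
from h import *
f=manip.grab_frame('wrist');print(np.round(f['T_tool_cam'],3),f['K'])
c=plane('top0',[(370+145/5,210+350/5),(370+300/5,210+325/5)],0.03)
d=plane('top0',[(370+95/5,210+75/5),(370+250/5,210+55/5)],0.03)
print(c,d,np.degrees(np.arctan2(*(d-c)[:,1::-1].T)[0:]) )
th=np.radians(10)
go([0.52,-0.20,0.30],[np.sin(th),-np.cos(th)])
E
```

```text
[[ 1.     0.     0.     0.001]
 [-0.     0.959  0.284 -0.085]
 [-0.    -0.284  0.959 -0.179]
 [ 0.     0.     0.     1.   ]] [[392.05048744   0.         321.21115824]
 [  0.         392.05048744 239.90150074]
 [  0.           0.           1.        ]]
[[ 0.46608732 -0.17569845  0.03      ]
 [ 0.47976124 -0.25858161  0.03      ]] [[ 0.61572207 -0.15219844  0.03      ]
 [ 0.62735424 -0.23659274  0.03      ]] [8.92534975 8.47377675]
t 0.2 pos [ 0.2431 -0.5755  0.2051] F [0.22 0.08 0.35] w 1.0
turn 0.2252 shift after turn mm [-321.8 -337.8  -94.8]
```

Request:
{"api": "move_arm", "payload": {
  "commands": [
    [[-1,0,0,-0.045,0.12],[-1,0,0,-0.045,0.105],[-1,-0.022,-0.029,0,0],[-1,-0.022,-0.029,0,0],[-1,-0.022,-0.029,0,0],[-1,-0.022,-0.029,0,0],[-1,-0.022,-0.029,0,0],[-1,-0.022,-0.029,0,0],[-1,-0.022,-0.029,0,0],[-1,-0.022,-0.029,0,0]]
  ]
}}

```text
time_s: 1.2
tool_pos: [0.4419, -0.3608, 0.2954]
tcp_rot: [[0.174, -0.985, -0.0], [-0.985, -0.174, 0.0], [-0.0, 0.0, -1.0]]
contact_force: [0.3, -1.1, -0.2]
width: 1.002
```

```bash
python3 - <<'E'
from h import *
th=np.radians(9)
go([0.60,-0.20,0.30],[np.sin(th),-np.cos(th)])
E
```

```text
t 1.2 pos [ 0.4419 -0.3608  0.2954] F [ 0.34 -1.11 -0.21] w 1.002
turn 0.0176 shift after turn mm [-134.1 -181.3   -4.6]
```

Also start shutting the fingers for the pad press.

Request:
{"api": "move_arm", "payload": {
  "commands": [
    [[1,-0.022,-0.03,0,0.0],[1,-0.022,-0.03,0,0],[1,-0.022,-0.03,0,0],[1,-0.022,-0.03,0,0],[1,-0.022,-0.03,0,0],[1,-0.022,-0.03,0,0],[1,0,0,0,0],[1,0,0,0,0],[1,0,0,0,0],[1,0,0,0,0]]
  ]
}}

```text
time_s: 2.2
tool_pos: [0.5948, -0.2019, 0.2955]
tcp_rot: [[0.172, -0.985, -0.0], [-0.985, -0.172, -0.0], [0.0, 0.0, -1.0]]
contact_force: [1.0, -0.9, -0.7]
width: 0.183
```

```bash
python3 - <<'E'
from h import *
grab('wrist','w1')
th=np.radians(9)
go([0.60,-0.20,0.30],[np.sin(th),-np.cos(th)])
E
```

```text
t 2.25 pos [ 0.5949 -0.2018  0.2956] F [ 0.05  0.35 -0.15] w 0.145
turn 0.0162 shift after turn mm [-0.9 -5.3 -4.4]
```

View pics/w1.png

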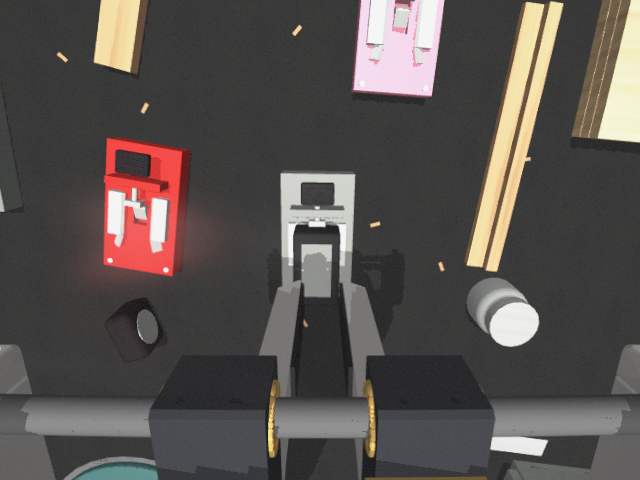

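The close view shows the grey charger: pad at about (318,194), pack below it at (316,265), base's far edge at row 172.

```bash
python3 - <<'E'
from h import *
im=cv2.imread('pics/w1.png')
a=cv2.resize(im[160:300,260:380],None,fx=5,fy=5,interpolation=cv2.INTER_CUBIC)
cv2.imwrite('pics/w1c.png',a[:600])
E
```

```text
(no output)
```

View pics/w1c.png

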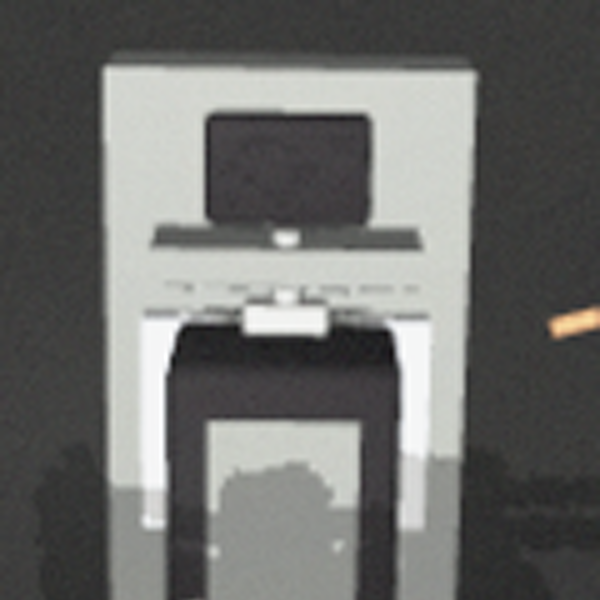

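```bash
python3 - <<'E'
from h import *
q=lambda L:[(260+u/5,160+v/5) for u,v in L]
E=plane('w1',q([(104,67),(477,71),(108,560),(462,560)]),.03)
P=plane('w1',q([(206,112),(372,112),(206,225),(372,225)]),.06)
B=plane('w1',q([(150,228),(422,228),(172,370),(398,370)]),.056)
print(E,P,P.mean(0)); 
print('widths',np.linalg.norm(E[1]-E[0]),np.linalg.norm(P[1]-P[0]),np.linalg.norm(P[2]-P[0]))
d=E[0]-E[1];print('yaw far edge',np.degrees(np.arctan2(-d[0],d[1])))
d=E[0]-E[2];print('yaw L',np.degrees(np.arctan2(d[1],d[0])));d=E[1]-E[3];print('yaw R',np.degrees(np.arctan2(d[1],d[0])))
d=P[0]-P[1];print('yaw pad',np.degrees(np.arctan2(-d[0],d[1])))
th=np.radians(9.3);R=np.array([[np.cos(th),-np.sin(th)],[np.sin(th),np.cos(th)]])
print('org from edge',(E[0]+E[1])[:2]/2-R@[.096,0],'from pad',P.mean(0)[:2]-R@[.078,0])
E
```

```text
[[ 0.61834843 -0.15273641  0.03      ]
 [ 0.63194154 -0.23570407  0.03      ]
 [ 0.50097509 -0.17075168  0.03      ]
 [ 0.51575563 -0.25527668  0.03      ]] [[ 0.61677128 -0.17775077  0.06      ]
 [ 0.62281406 -0.21231877  0.06      ]
 [ 0.59278567 -0.18159743  0.06      ]
 [ 0.5989271  -0.21672748  0.06      ]] [ 0.60782453 -0.19709861  0.06      ]
widths 0.08407380783161672 0.035092198034887855 0.02429209938703373
yaw far edge 9.304462138663773
yaw L 8.726055657656687
yaw R 9.562234486854518
yaw pad 9.915601659360457
org from edge [ 0.53040684 -0.2097342 ] from pad [ 0.53084978 -0.20970371]
```

```bash
python3 - <<'E'
from h import *
th=np.radians(9.3)
go([0.6085,-0.197,0.070],[np.sin(th),-np.cos(th)])
E
```

```text
t 2.25 pos [ 0.5949 -0.2018  0.2956] F [ 0.05  0.35 -0.15] w 0.145
turn 0.0109 shift after turn mm [ -2.6 -14.2 225.6]
```

Request:
{"api": "move_arm", "payload": {
  "commands": [
    [[1,-0.0026,-0.0142,0.0,0.011],[1,0,0,0.04,0],[1,0,0,0.04,0],[1,0,0,0.04,0],[1,0,0,0.04,0],[1,0,0,0.03,0],[1,0,0,0.02,0],[1,0,0,0.008,0],[1,0,0,0,0],[1,0,0,0,0]]
  ]
}}

```text
time_s: 3.25
tool_pos: [0.6095, -0.1961, 0.0786]
tcp_rot: [[0.163, -0.987, 0.001], [-0.987, -0.163, -0.0], [0.001, -0.001, -1.0]]
contact_force: [0.1, -0.1, 0.4]
width: 0.002
```

```bash
python3 - <<'E'
from h import *
grab('wrist','w2')
th=np.radians(9.3)
go([0.6085,-0.197,0.060],[np.sin(th),-np.cos(th)])
E
```

```text
t 3.3 pos [ 0.6096 -0.1961  0.0788] F [ 0.17  0.39 -0.98] w -0.0
turn 0.0012 shift after turn mm [ 0.7  1.3 18.8]
```

View pics/w2.png

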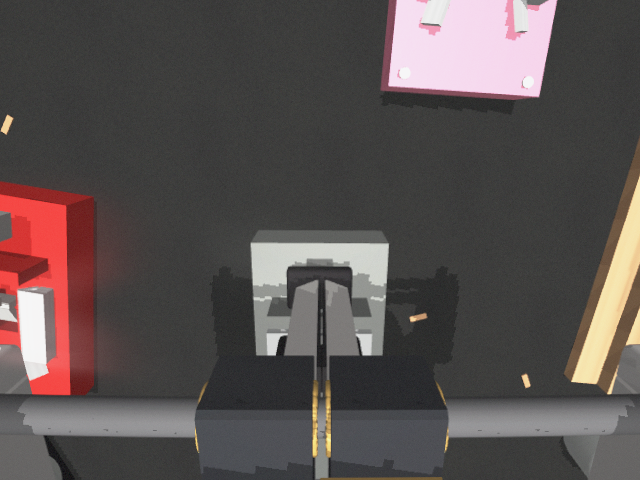

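Request:
{"api": "move_arm", "payload": {
  "commands": [
    [[1,0.0007,0.0013,0.006,0],[1,0,0,0.005,0],[1,0,0,0.003,0],[1,0,0,0.002,0],[1,0,0,0.001,0],[1,0,0,0.001,0],[1,0,0,0.001,0],[1,0,0,0.001,0],[1,0,0,0.001,0],[1,0,0,0,0]]
  ]
}}

```text
time_s: 4.3
tool_pos: [0.6079, -0.1965, 0.0567]
tcp_rot: [[0.163, -0.987, 0.0], [-0.987, -0.163, 0.0], [0.0, -0.0, -1.0]]
contact_force: [-1.8, 0.8, 4.1]
width: 0.002
```

Request:
{"api": "move_arm", "payload": {
  "commands": [
    [[1,0,0,0.0005,0],[1,0,0,0.0005,0],[1,0,0,0.0005,0],[1,0,0,0.0005,0],[1,0,0,0.0004,0],[1,0,0,0,0],[1,0,0,0,0],[1,0,0,0,0],[1,0,0,0,0],[1,0,0,0,0]]
  ]
}}

```text
time_s: 5.3
tool_pos: [0.608, -0.1966, 0.0542]
tcp_rot: [[0.163, -0.987, 0.0], [-0.987, -0.163, -0.0], [0.0, -0.0, -1.0]]
contact_force: [0.3, -0.1, 5.0]
width: 0.008
```

```bash
python3 - <<'E'
from h import *
grab('wrist','w3');grab('scene','s3');grab('top','t3')
a=cv2.imread('pics/w3.png')[220:380,220:420];b=cv2.imread('pics/s3.png')[170:260,190:290];c=cv2.imread('pics/t3.png')[210:290,370:450]
cv2.imwrite('pics/c3.png',np.hstack([cv2.resize(x,(260,400)) if 0 else cv2.resize(x,(266,300),interpolation=cv2.INTER_CUBIC) for x in(a,b,c)]))
go([0.6085,-0.197,0.055])
E
```

```text
Traceback (most recent call last):
  File "h.py", line 30, in go
    Rz=R@cv2.Rodrigues(np.array([0,0,turn]))[0]
         ~~~~~~~~~~~~~^^^^^^^^^^^^^^^^^^^^^^
cv2.error: OpenCV(4.12.0) /io/opencv/modules/calib3d/src/calibration_base.cpp:151: error: (-210:Unsupported format or combination of formats) The matrices must have 32f or 64f data type in function 'Rodrigues'
```

View pics/c3.png

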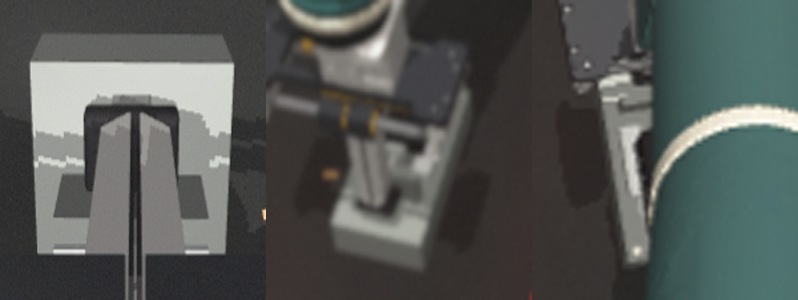

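Request:
{"api": "move_arm", "payload": {
  "commands": [
    [[1,0,0,0.0003,0],[1,0,0,0,0],[1,0,0,-0.01,0],[1,0,0,-0.03,0],[-0.9,0,0,-0.035,0],[-0.9,0,0,-0.035,0],[-0.9,0,0,-0.035,0],[-0.9,0,0,-0.02,0],[-0.9,0,0,0,0],[-0.9,0,0,0,0]]
  ]
}}

```text
time_s: 6.45
tool_pos: [0.6076, -0.1966, 0.2189]
tcp_rot: [[0.163, -0.987, 0.0], [-0.987, -0.163, -0.0], [0.0, -0.0, -1.0]]
contact_force: [-0.0, -0.2, -1.3]
width: 0.479
```

```bash
sed -i 's/turn=0$/turn=0.0/' h.py; python3 - <<'E'
from h import *
grab('wrist','w4')
go([0.6085,-0.197,0.055])
E
```

```text
t 6.5 pos [ 0.6073 -0.1965  0.2181] F [-0.96 -0.46 -0.62] w 0.524
turn 0.0 shift after turn mm [  0.7  -1.3 163.1]
```

View pics/w4.png

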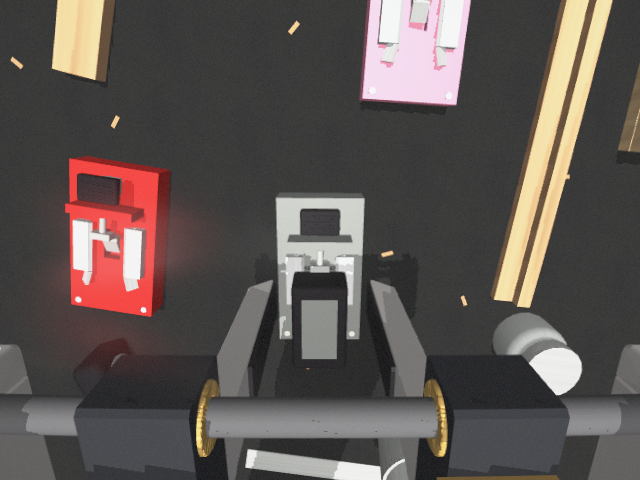

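The pack has come free: its top spans about (294–347, 280–367), clear of the stop block.

```bash
python3 - <<'E'
from h import *
im=cv2.imread('pics/w4.png')
a=cv2.resize(im[260:380,260:380],None,fx=5,fy=5,interpolation=cv2.INTER_CUBIC)
cv2.imwrite('pics/w4c.png',a)
E
```

```text
(no output)
```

View pics/w4c.png

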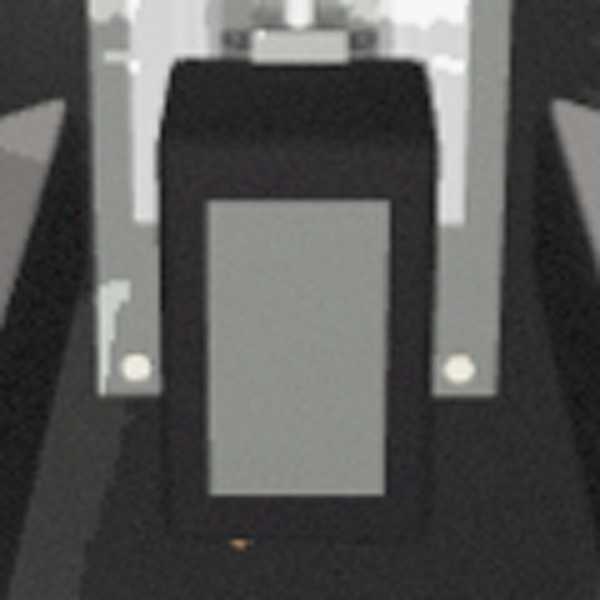

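```bash
python3 - <<'E'
from h import *
q=lambda L:[(260+u/5,260+v/5) for u,v in L]
P=plane('w4',q([(208,200),(390,200),(208,496),(386,496)]),.0815)
Q=plane('w4',q([(161,140),(437,140),(161,540),(433,540)]),.0815)
th=np.radians(9.3);R=np.array([[np.cos(th),-np.sin(th)],[np.sin(th),np.cos(th)]])
for X in(P,Q):
  print(np.round(X,4).tolist(),X.mean(0)); print('in charger',(X[:,:2]-[.5306,-.2097])@R)
  d=X[:2].mean(0)-X[2:].mean(0);print(np.degrees(np.arctan2(d[1],d[0])),np.linalg.norm(d),np.linalg.norm(X[0]-X[1]))
c=P.mean(0)
go([*c[:2],.12],[np.sin(th),-np.cos(th)])
E
```

```text
[[0.5421, -0.191, 0.0815], [0.5474, -0.2227, 0.0815], [0.4827, -0.1999, 0.0815], [0.4881, -0.2325, 0.0815]] [ 0.51505719 -0.21153563  0.0815    ]
in charger [[ 0.01438622  0.01657397]
 [ 0.01443384 -0.01551948]
 [-0.04570562  0.01737624]
 [-0.04565508 -0.01562964]]
8.970039575221088 0.06009137769526829 0.032093479214434735
[[0.5521, -0.1812, 0.0815], [0.56, -0.2288, 0.0815], [0.4719, -0.1927, 0.0815], [0.4802, -0.2428, 0.0815]] [ 0.51602653 -0.21137452  0.0815    ]
in charger [[ 0.02583253  0.02463382]
 [ 0.02590382 -0.02356897]
 [-0.0552123   0.02629112]
 [-0.05513414 -0.02454549]]
9.059347024512169 0.08104210339184431 0.048202835507031194
t 6.5 pos [ 0.6073 -0.1965  0.2181] F [-0.96 -0.46 -0.62] w 0.524
turn 0.0014 shift after turn mm [-0.1 93.4 98.2]
```

Request:
{"api": "move_arm", "payload": {
  "commands": [
    [[-0.9,0,0.031,0.0,0],[-0.9,0,0.031,0.02,0],[-0.9,0,0.031,0.03,0],[-0.9,0,0,0.035,0],[-0.9,0,0,0.02,0],[-0.9,0,0,0.0,0],[-0.9,0,0,0,0],[-0.9,0,0,0,0],[-0.9,0,0,0,0],[-0.9,0,0,0,0]]
  ]
}}

```text
time_s: 7.5
tool_pos: [0.5164, -0.2119, 0.1144]
tcp_rot: [[0.163, -0.987, 0.001], [-0.987, -0.163, -0.0], [0.001, -0.001, -1.0]]
contact_force: [-0.4, -0.3, -0.5]
width: 0.948
```

```bash
python3 - <<'E'
from h import *
grab('wrist','w5')
th=np.radians(9.3)
go([.5152,-.2119,.047],[np.sin(th),-np.cos(th)])
E
```

```text
t 7.55 pos [ 0.5163 -0.2119  0.1143] F [-1.13 -0.11  0.35] w 0.955
turn 0.0015 shift after turn mm [-0.2  1.1 67.3]
```

View pics/w5.png

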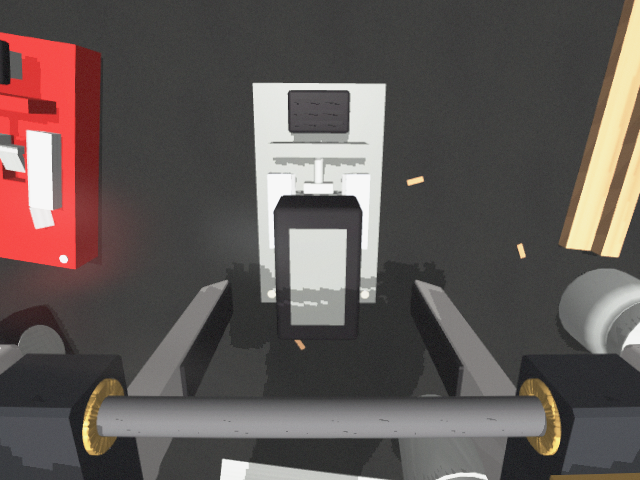

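Pack centred between the fingers; descend and grip.

Request:
{"api": "move_arm", "payload": {
  "commands": [
    [[-0.9,0,0.001,0.02,0],[-0.9,0,0,0.02,0],[-0.9,0,0,0.015,0],[-0.9,0,0,0.01,0],[-0.9,0,0,0.0015,0],[-0.9,0,0,0,0],[0.3,0,0,0,0],[1,0,0,0,0],[1,0,0,0,0],[1,0,0,0,0]]
  ]
}}

```text
time_s: 8.55
tool_pos: [0.5152, -0.212, 0.0475]
tcp_rot: [[0.163, -0.987, 0.0], [-0.987, -0.163, -0.0], [0.0, -0.0, -1.0]]
contact_force: [-0.3, -0.5, -0.1]
width: 0.645
```

Request:
{"api": "move_arm", "payload": {
  "commands": [
    [[1,0,0,0,0],[1,0,0,0,0],[1,0,0,0,0],[1,0,0,0,0],[1,0,0.003,0,0],[1,0,0.005,0,0],[1,0,0.005,0,0],[1,0,0.005,0,0],[1,0,0.005,0,0],[1,0,0,0,0]]
  ]
}}

```text
time_s: 9.55
tool_pos: [0.4914, -0.2158, 0.0471]
tcp_rot: [[0.163, -0.987, -0.001], [-0.987, -0.163, 0.0], [-0.0, 0.001, -1.0]]
contact_force: [-1.7, 2.9, -0.2]
width: 0.533
```

```bash
python3 - <<'E'
from h import *
grab('wrist','w6')
th=np.radians(9.3)
go([.5152,-.2119,.047],[np.sin(th),-np.cos(th)])
E
```

```text
t 9.6 pos [ 0.4915 -0.2158  0.0471] F [-1.62  2.91  0.72] w 0.536
turn 0.001 shift after turn mm [ -0. -24.   0.]
```

View pics/w6.png

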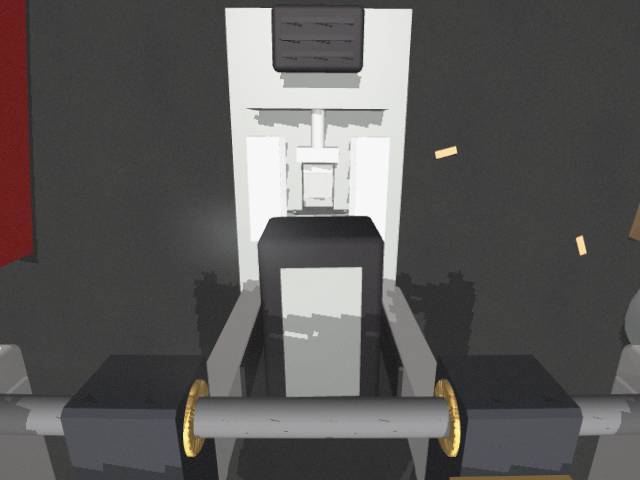

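Request:
{"api": "move_arm", "payload": {
  "commands": [
    [[1,0,0.005,0,0],[1,0,0.006,0,0],[1,0,0.006,0,0],[1,0,0.006,0,0],[1,0,0.006,0,0],[1,0,0.006,0,0],[1,0,0.005,0,0],[1,0,0,0,0],[1,0,0,0,0],[1,0,0,-0.004,0]]
  ]
}}

```text
time_s: 10.6
tool_pos: [0.4529, -0.222, 0.0511]
tcp_rot: [[0.163, -0.987, -0.001], [-0.987, -0.163, 0.0], [-0.0, 0.0, -1.0]]
contact_force: [0.2, -0.4, -4.7]
width: 0.533
```

Request:
{"api": "move_arm", "payload": {
  "commands": [
    [[1,0,0,-0.01,0],[1,0,0,-0.02,0],[1,0,0,-0.03,0],[1,0,0,-0.03,0],[1,0,0,-0.03,0],[1,0,0,-0.03,0],[1,0,0,-0.02,0],[1,0,0,0,0],[1,0,0,0,0],[1,0,0,0,0]]
  ]
}}

```text
time_s: 11.6
tool_pos: [0.4523, -0.2219, 0.2202]
tcp_rot: [[0.163, -0.987, -0.002], [-0.987, -0.163, 0.001], [-0.001, 0.001, -1.0]]
contact_force: [0.1, 0.6, -3.9]
width: 0.534
```

```bash
python3 - <<'E'
from h import *
grab('wrist','w7')
th=np.radians(7)
go([.53,.20,.22],[np.sin(th),-np.cos(th)])
c=plane('top0',[(190+650/5-400/5,200+325/5)],.03);d=plane('top0',[(190+618/5-80,200+55/5),(190+773/5-80,200+35/5)],.03);print(c,d)
E
```

```text
t 11.65 pos [ 0.4523 -0.2219  0.2201] F [ 0.23 -1.07 -4.41] w 0.528
turn 0.0417 shift after turn mm [-4.093e+02 -1.285e+02  4.000e-01]
[[0.50421069 0.24630926 0.03      ]] [[0.65265134 0.26883207 0.03      ]
 [0.66426831 0.18486134 0.03      ]]
```

View pics/w7.png

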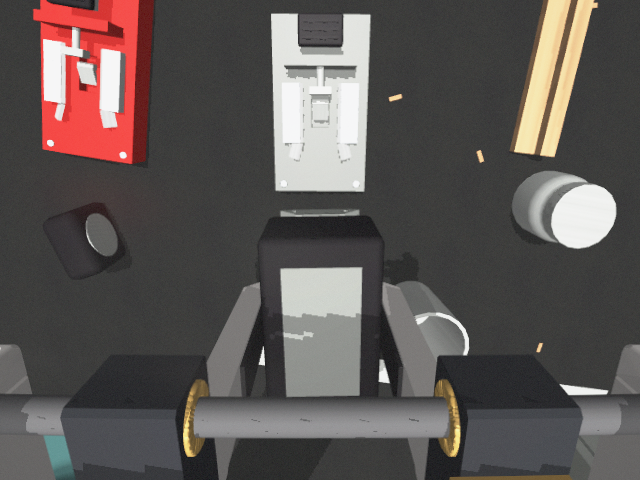

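Pack is held, free of the charger. Now carry to a viewing spot behind the lamp.

```bash
python3 - <<'E'
from h import *
th=np.radians(8.2)
go([.46,.198,.22],[np.sin(th),-np.cos(th)])
E
```

```text
t 11.65 pos [ 0.4523 -0.2219  0.2201] F [ 0.23 -1.07 -4.41] w 0.528
turn 0.0208 shift after turn mm [-414.5  -67.5    0.5]
```

Request:
{"api": "move_arm", "payload": {
  "commands": [
    [[1,-0.02,-0.004,0,0.02],[1,-0.04,-0.007,0,0],[1,-0.045,-0.007,0,0],[1,-0.045,-0.007,0,0],[1,-0.045,-0.007,0,0],[1,-0.045,-0.007,0,0],[1,-0.045,-0.007,0,0],[1,-0.045,-0.007,0,0],[1,-0.045,-0.007,0,0],[1,-0.03,-0.004,0,0]]
  ]
}}

```text
time_s: 12.65
tool_pos: [0.4569, 0.1909, 0.2206]
tcp_rot: [[0.146, -0.989, -0.001], [-0.989, -0.146, 0.001], [-0.001, 0.001, -1.0]]
contact_force: [0.7, -0.2, -4.4]
width: 0.533
```

Request:
{"api": "move_arm", "payload": {
  "commands": [
    [[1,-0.01,-0.003,0,0],[1,0,0,0,0],[1,0,0,0,0],[1,0,0,0,0],[1,0,0,0,0],[1,0,0,0,0],[1,0,0,0,0],[1,0,0,0,0],[1,0,0,0,0],[1,0,0,0,0]]
  ]
}}

```text
time_s: 13.65
tool_pos: [0.4593, 0.1981, 0.2213]
tcp_rot: [[0.143, -0.99, -0.0], [-0.99, -0.143, 0.0], [-0.0, 0.0, -1.0]]
contact_force: [0.3, -0.3, -4.5]
width: 0.534
```

```bash
python3 - <<'E'
from h import *
grab('wrist','w8')
th=np.radians(8.2)
go([.46,.198,.22],[np.sin(th),-np.cos(th)])
E
```

```text
t 13.7 pos [0.4593 0.1981 0.2212] F [ 0.34 -0.11 -4.53] w 0.529
turn 0.0006 shift after turn mm [ 0.2 -0.7  1.2]
```

View pics/w8.png

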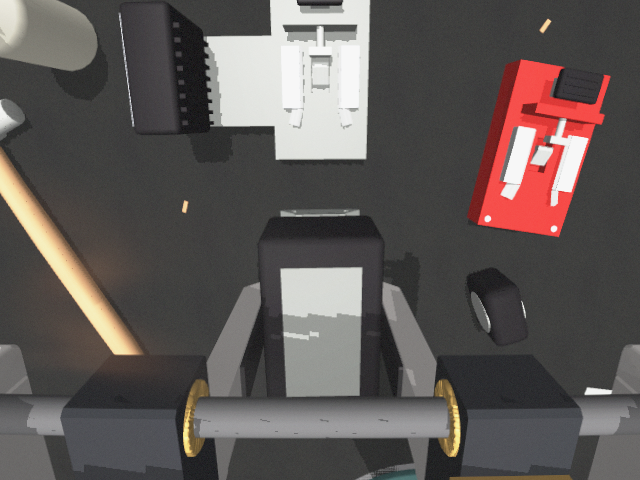

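```bash
python3 - <<'E'
from h import *
im=cv2.imread('pics/w8.png')
a=cv2.resize(im[0:170,260:380],None,fx=3.5,fy=3.5,interpolation=cv2.INTER_CUBIC)
b=cv2.resize(im[200:290,250:390],None,fx=2.6,fy=2.6,interpolation=cv2.INTER_CUBIC)
b=cv2.copyMakeBorder(b,0,a.shape[0]-b.shape[0],0,0,cv2.BORDER_CONSTANT)
cv2.imwrite('pics/w8c.png',np.hstack([a,b]));print(a.shape,b.shape)
E
```

```text
(595, 420, 3) (595, 364, 3)
```

View pics/w8c.png

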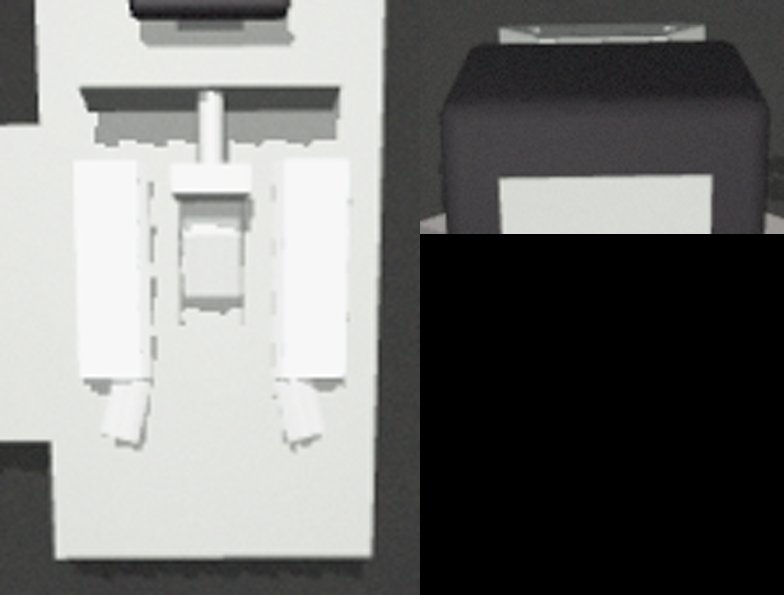

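```bash
cat > lamp.py <<'E'
from h import *
q=lambda L:[(260+u/3.5,v/3.5) for u,v in L]
E=plane('w8',q([(56,557),(372,555),(384,2),(52,440)]),.03)
Rl=plane('w8',q([(75,160),(80,378),(349,158),(346,378)]),.04)
B=plane('w8',q([(80,88),(339,87)]),.056)
an=lambda a,b:np.degrees(np.arctan2((b-a)[1],(b-a)[0]))
print('yaw rear',an(E[1],E[0])-90,'right',an(E[1],E[2]),'left',an(E[0],E[3]),'rails',an(Rl[1],Rl[0]),an(Rl[3],Rl[2]),'block',an(B[1],B[0])-90)
print('widths',np.linalg.norm(E[0]-E[1]),np.linalg.norm(Rl[0]-Rl[2]),np.linalg.norm(Rl[1]-Rl[3]),np.linalg.norm(Rl[0]-Rl[1]),np.linalg.norm(B[0]-B[1]))
th=np.radians(8.0);R=np.array([[np.cos(th),-np.sin(th)],[np.sin(th),np.cos(th)]])
m=Rl.mean(0)[:2]; print('org rails',m-R@[.015,0],'org rear',E[:2].mean(0)[:2]-R@[-.055,0])
o=m-R@[.015,0]
print('block x',(B[:,:2]-o)@R, 'rails',(Rl[:,:2]-o)@R,'base',(E[:,:2]-o)@R)
# pack in tool frame
s=manip.read_state();p=np.array(s['tool_pos']);Rt=np.array(s['tcp_rot'])
zt=p[2]-.0171 # tongue underside: gripped at TCP .0471 with underside .03
T=plane('w8',[(280.4,210),(360,210)],zt)
L=plane('w8',[(250+(499-420)/2.6,200+179/2.6),(250+(712-420)/2.6,200+177/2.6)],zt+.0515)
print('tongue front tool',(T-p)@Rt,'label front',(L-p)@Rt)
E
python3 lamp.py
```

```text
yaw rear 8.602132052239753 right 8.693597114065756 left 8.451939437489026 rails 8.168776294987113 8.850545152946433 block 8.438756226106136
widths 0.08387742473506879 0.06581248463402749 0.06641154367204155 0.05007482552971599 0.058731904348980256
org rails [0.56714758 0.21324077] org rear [0.56744161 0.21262451]
block x [[ 0.05204004  0.03017301]
 [ 0.05248979 -0.02855718]] rails [[ 0.03978703  0.03312863]
 [-0.01028758  0.03298112]
 [ 0.0405063  -0.03267993]
 [-0.01000574 -0.03342982]] base [[-0.05523534  0.04128521]
 [-0.05435387 -0.04258758]
 [ 0.07700792 -0.0409973 ]
 [-0.02528955  0.04152142]]
tongue front tool [[-0.01982775 -0.04306667  0.01709639]
 [ 0.02075477 -0.0430728   0.01709376]] label front [[-0.01505604 -0.03055778 -0.0344025 ]
 [ 0.01712063 -0.03088578 -0.03440462]]
```

```bash
cat >> h.py <<'E'
th=np.radians(8.55);RL=np.array([[np.cos(th),-np.sin(th)],[np.sin(th),np.cos(th)]])
m=np.array([.567148,.213241])+np.array([.015*np.cos(np.radians(8)),.015*np.sin(np.radians(8))])
OL=m-RL@[.015,0]
def gol(x,y,z): # pack centre to lamp x,y ; TCP z
    go([*(OL+RL@[x-.001,y+.0005]),z],[np.sin(th),-np.cos(th)])
    s=manip.read_state();print('pack in lamp',((np.array(s['tool_pos'])[:2]-OL)@RL+[.001,-.0005])*1000)
E
python3 - <<'E'
from h import *
print(OL);gol(-.073,0,.060)
E
```

```text
[0.56716872 0.21309851]
t 13.7 pos [0.4593 0.1981 0.2212] F [ 0.34 -0.11 -4.53] w 0.529
turn -0.0055 shift after turn mm [  0.7 -34.9 161.2]
pack in lamp [-107.89736579    0.69776487]
```

Request:
{"api": "move_arm", "payload": {
  "commands": [
    [[1,0.0007,-0.015,0.0,-0.0055],[1,0,-0.02,0.01,0],[1,0,0,0.03,0],[1,0,0,0.03,0],[1,0,0,0.03,0],[1,0,0,0.03,0],[1,0,0,0.02,0],[1,0,0,0.01,0],[1,0,0,0,0],[1,0,0,0,0]]
  ]
}}

```text
time_s: 14.7
tool_pos: [0.4945, 0.2029, 0.0621]
tcp_rot: [[0.149, -0.989, 0.001], [-0.989, -0.149, 0.0], [-0.0, -0.001, -1.0]]
contact_force: [0.2, -1.0, -4.4]
width: 0.53
```

```bash
python3 - <<'E'
from h import *
gol(-.073,0,.048)
grab('wrist','w9')
E
```

```text
t 14.7 pos [0.4945 0.2029 0.0621] F [ 0.21 -1.03 -4.4 ] w 0.53
turn 0.0001 shift after turn mm [ 0.2  0.6 14.1]
pack in lamp [-72.3800389    0.18073514]
```

View pics/w9.png

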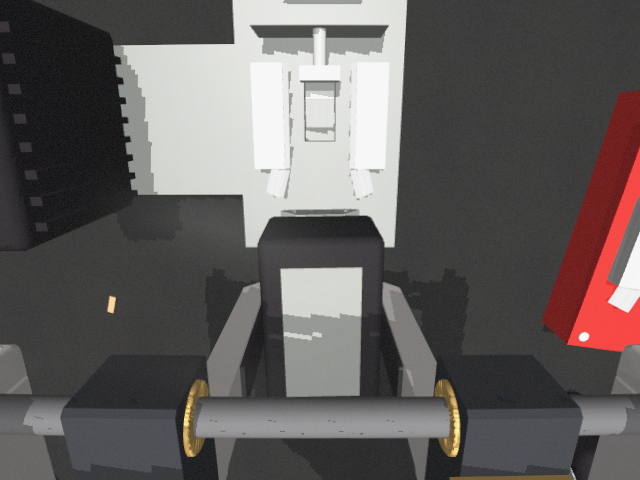

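Request:
{"api": "move_arm", "payload": {
  "commands": [
    [[1,0.0002,0.0005,0.004,0],[1,0,0,0.004,0],[1,0,0,0.003,0],[1,0,0,0.002,0],[1,0,0,0.001,0],[1,0,0,0,0],[1,0,-0.004,0,0],[1,0,-0.005,0,0],[1,0,-0.005,0,0],[1,0,0,0,0]]
  ]
}}

```text
time_s: 15.75
tool_pos: [0.5083, 0.2045, 0.0473]
tcp_rot: [[0.148, -0.989, 0.0], [-0.989, -0.148, 0.0], [-0.0, -0.0, -1.0]]
contact_force: [0.3, -1.2, -4.8]
width: 0.531
```

```bash
python3 - <<'E'
from h import *
gol(-.035,0,.0476)
E
```

```text
t 15.75 pos [0.5083 0.2045 0.0473] F [ 0.32 -1.17 -4.77] w 0.531
turn -0.0004 shift after turn mm [ -0.3 -23.5  -0.3]
pack in lamp [-58.52836557  -0.26164848]
```

Request:
{"api": "move_arm", "payload": {
  "commands": [
    [[1,-0.0003,-0.004,0,0],[1,0,-0.004,0,0],[1,0,-0.004,0,0],[1,0,-0.004,0,0],[1,0,-0.004,0,0],[1,0,-0.004,0,0],[1,0,0,0,0],[1,0,0,0,0],[1,0,0,0,0],[1,0,0,0,0]]
  ]
}}

```text
time_s: 16.75
tool_pos: [0.531, 0.2082, 0.0473]
tcp_rot: [[0.149, -0.989, -0.0], [-0.989, -0.149, 0.0], [-0.0, 0.0, -1.0]]
contact_force: [0.5, 1.1, -4.7]
width: 0.529
```

```bash
python3 - <<'E'
from h import *
gol(-.018,0,.0476)
grab('wrist','w10')
E
```

```text
t 16.75 pos [0.531  0.2082 0.0473] F [ 0.47  1.07 -4.66] w 0.529
turn 0.0002 shift after turn mm [  0.1 -17.5  -0.3]
pack in lamp [-35.5053712   0.0742703]
```

View pics/w10.png

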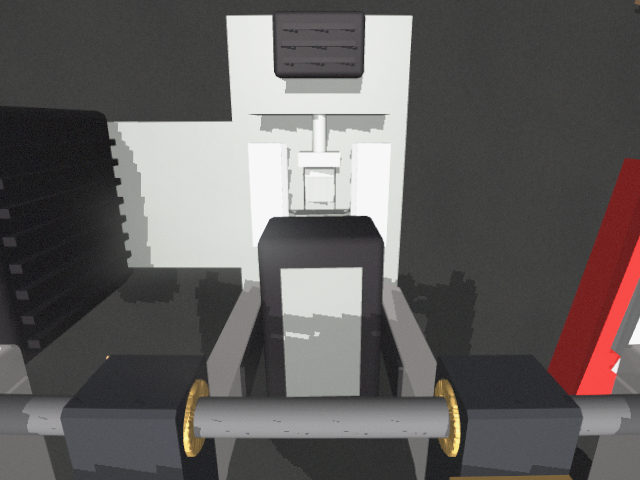

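Request:
{"api": "move_arm", "payload": {
  "commands": [
    [[1,0,-0.003,0,0],[1,0,-0.003,0,0],[1,0,-0.003,0,0],[1,0,-0.003,0,0],[1,0,-0.003,0,0],[1,0,-0.003,0,0],[1,0,-0.002,0,0],[1,0,0,0,0],[1,0,0,0,0],[1,0,0,0,0]]
  ]
}}

```text
time_s: 17.8
tool_pos: [0.5515, 0.2113, 0.0476]
tcp_rot: [[0.149, -0.989, 0.001], [-0.989, -0.149, 0.001], [-0.0, -0.001, -1.0]]
contact_force: [2.9, 0.3, 3.4]
width: 0.532
```

```bash
python3 - <<'E'
from h import *
gol(-.005,0,.0476)
grab('wrist','w11')
E
```

```text
t 17.8 pos [0.5515 0.2113 0.0476] F [2.94 0.31 3.38] w 0.532
turn 0.0 shift after turn mm [ 0.1 -9.8 -0. ]
pack in lamp [-14.7770919    0.09370257]
```

View pics/w11.png

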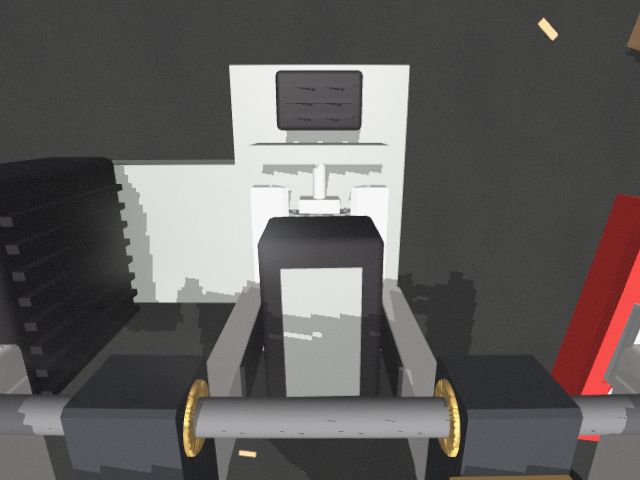

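Request:
{"api": "move_arm", "payload": {
  "commands": [
    [[1,0,-0.002,0,0],[1,0,-0.002,0,0],[1,0,-0.002,0,0],[1,0,-0.001,0,0],[1,0,-0.001,0,0],[1,0,0,0,0],[1,0,0,0,0],[1,0,0,0,0],[1,0,0,0,0],[1,0,0,0,0]]
  ]
}}

```text
time_s: 18.85
tool_pos: [0.5577, 0.2123, 0.047]
tcp_rot: [[0.149, -0.989, -0.002], [-0.989, -0.149, -0.001], [0.0, 0.002, -1.0]]
contact_force: [-8.0, -1.7, 8.6]
width: 0.532
```

```bash
python3 - <<'E'
from h import *
gol(-.0,0,.0476)
grab('wrist','w12')
E
```

```text
t 18.85 pos [0.5577 0.2123 0.047 ] F [-8.   -1.71  8.58] w 0.532
turn 0.0004 shift after turn mm [ 0.2 -8.5 -0.6]
pack in lamp [-8.52044303  0.15224526]
```

View pics/w12.png

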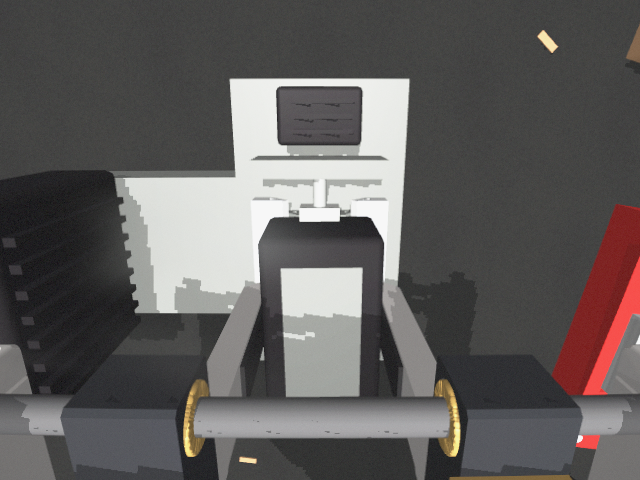

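Request:
{"api": "move_arm", "payload": {
  "commands": [
    [[1,0,-0.001,-0.0003,0],[1,0,-0.001,0,0],[1,0,-0.001,0,0],[1,0,-0.001,0,0],[1,0,-0.001,0,0],[1,0,0,0,0],[1,0,0,0,0],[1,0,0,0,0],[1,0,0,0,0],[1,0,0,0,0]]
  ]
}}

```text
time_s: 19.9
tool_pos: [0.562, 0.213, 0.047]
tcp_rot: [[0.149, -0.989, -0.004], [-0.989, -0.149, -0.001], [0.001, 0.004, -1.0]]
contact_force: [-11.2, -0.5, 7.0]
width: 0.531
```

```bash
python3 - <<'E'
from h import *
gol(-.0,0,.0476)
grab('wrist','w13')
a=[cv2.imread(f'pics/w{i}.png')[50:280,220:420] for i in(11,12,13)]
cv2.imwrite('pics/c13.png',np.hstack([cv2.resize(x,None,fx=1.33,fy=1.33,interpolation=cv2.INTER_CUBIC) for x in a]))
E
```

```text
t 19.9 pos [0.562 0.213 0.047] F [-11.25  -0.51   6.99] w 0.531
turn 0.0005 shift after turn mm [ 0.1 -4.2 -0.6]
pack in lamp [-4.15545852  0.14356059]
```

View pics/c13.png

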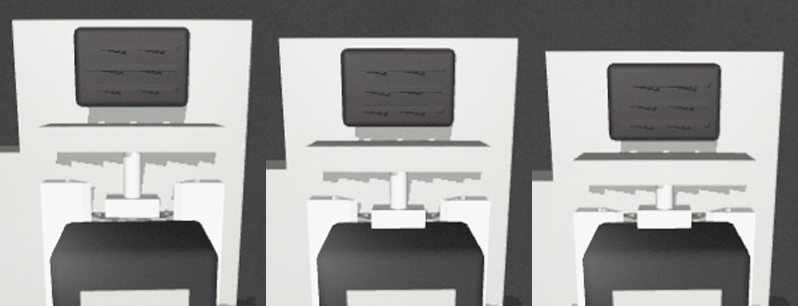

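Request:
{"api": "move_arm", "payload": {
  "commands": [
    [[1,0,-0.001,0,0],[1,0,-0.0005,0,0],[1,0,-0.0005,0,0],[1,0,-0.0005,0,0],[1,0,-0.0005,0,0],[1,0,-0.0005,0,0],[1,0,0,0,0],[1,0,0,0,0],[1,0,0,0,0],[1,0,0,0,0]]
  ]
}}

```text
time_s: 20.95
tool_pos: [0.565, 0.2135, 0.0469]
tcp_rot: [[0.149, -0.989, -0.004], [-0.989, -0.149, -0.001], [0.001, 0.004, -1.0]]
contact_force: [-13.3, -2.3, 9.0]
width: 0.533
```

```bash
python3 - <<'E'
from h import *
gol(-.0,0,.0476)
grab('wrist','w14')
a=[cv2.imread(f'pics/w{i}.png')[50:280,220:420] for i in(12,13,14)]
cv2.imwrite('pics/c14.png',np.hstack([cv2.resize(x,None,fx=1.33,fy=1.33,interpolation=cv2.INTER_CUBIC) for x in a]))
E
```

```text
t 20.95 pos [0.565  0.2135 0.0469] F [-13.32  -2.29   8.96] w 0.533
turn 0.0007 shift after turn mm [ 0.3 -1.1 -0.7]
pack in lamp [-1.09918765  0.26188701]
```

View pics/c14.png

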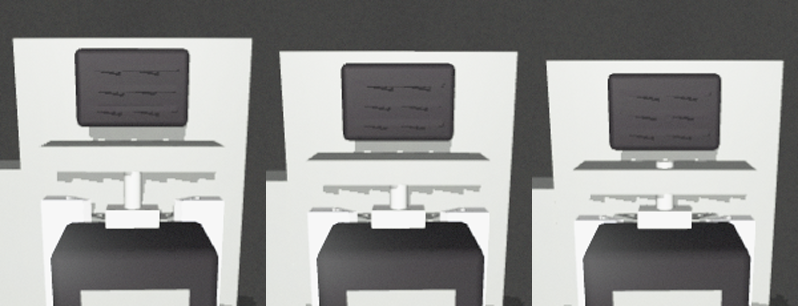

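Request:
{"api": "move_arm", "payload": {
  "commands": [
    [[1,0,-0.0005,0,0],[1,0,-0.0005,0,0],[1,0,-0.0005,0,0],[1,0,0,0,0],[1,0,0,0,0],[1,0,0,0,0],[1,0,0,0,0],[1,0,0,0,0],[1,0,0,0,0],[1,0,0,0,0]]
  ]
}}

```text
time_s: 22.0
tool_pos: [0.5663, 0.2138, 0.0468]
tcp_rot: [[0.15, -0.989, -0.005], [-0.989, -0.15, -0.001], [0.001, 0.005, -1.0]]
contact_force: [-14.0, -1.2, 8.8]
width: 0.532
```

```bash
python3 - <<'E'
from h import *
gol(-.0,0,.0476)
grab('wrist','w15')
a=[cv2.imread(f'pics/w{i}.png')[50:280,220:420] for i in(13,14,15)]
cv2.imwrite('pics/c15.png',np.hstack([cv2.resize(x,None,fx=1.33,fy=1.33,interpolation=cv2.INTER_CUBIC) for x in a]))
E
```

```text
t 22.0 pos [0.5663 0.2138 0.0468] F [-13.98  -1.22   8.82] w 0.532
turn 0.0009 shift after turn mm [ 0.3  0.2 -0.8]
pack in lamp [0.19835437 0.34141412]
```

View pics/c15.png

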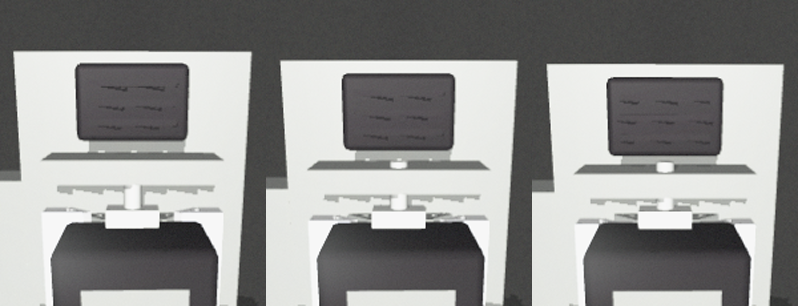

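```bash
cat > pad.py <<'E'
from h import *
import sys
for i in sys.argv[1:]:
    im=cv2.imread(f'pics/w{i}.png')
    g=cv2.cvtColor(im,cv2.COLOR_BGR2GRAY)
    m=(g<95).astype(np.uint8); m[:, :255]=0; m[:,385:]=0; m[240:]=0
    n,l,st,c=cv2.connectedComponentsWithStats(m)
    for k in range(1,n):
        if 1500<st[k,4]<9000 and 280<c[k][0]<360 and st[k,2]<110:
            cs=max(cv2.findContours((l==k).astype(np.uint8),0,1)[0],key=cv2.contourArea)
            r=cv2.minAreaRect(cs); b=cv2.boxPoints(r)
            P=plane('w'+i,b,.06); e=sorted(np.linalg.norm(P-np.roll(P,1,0),axis=1)*1000)
            print(i,'row',st[k,1:4:2],np.round(e,2),'area',cv2.contourArea(cs),'lampx',(P.mean(0)[:2]-OL)@RL)
E
python3 pad.py 9 10 11 12 13 14 15
```

```text
11 row [71 59] [22.17 22.18 33.56 34.81] area 4869.5 lampx [0.07854566 0.000641  ]
12 row [87 58] [22.09 22.09 33.7  34.99] area 4734.5 lampx [0.07885366 0.00074273]
13 row [98 58] [22.38 22.39 33.51 34.81] area 4695.0 lampx [0.07893987 0.00055137]
14 row [105  58] [22.57 22.57 33.64 34.96] area 4634.0 lampx [0.07924616 0.00068842]
15 row [108  59] [23.06 23.06 34.48 35.86] area 4871.0 lampx [0.07915577 0.00077982]
```

The pad's apparent size jumped 2.5% (4634 px² to 4871 px² in area), which matches the catch springing up 5 mm: it clicked. I'll ease back slightly as a check, then open.

Request:
{"api": "move_arm", "payload": {
  "commands": [
    [[1,0,0.0005,0,0],[1,0,0.0005,0,0],[1,0,0.0005,0,0],[1,0,0,0,0],[1,0,0,0,0],[1,0,0,0,0],[1,0,0,0,0],[1,0,0,0,0],[1,0,0,0,0],[1,0,0,0,0]]
  ]
}}

```text
time_s: 23.05
tool_pos: [0.5659, 0.2138, 0.0469]
tcp_rot: [[0.149, -0.989, -0.003], [-0.989, -0.149, -0.0], [0.0, 0.003, -1.0]]
contact_force: [-6.5, 1.3, 0.8]
width: 0.527
```

```bash
python3 - <<'E'
from h import *
gol(-.0,0,.0476)
grab('wrist','w16')
E
python3 pad.py 16
```

```text
t 23.05 pos [0.5659 0.2138 0.0469] F [-6.48  1.34  0.75] w 0.527
turn 0.0006 shift after turn mm [ 0.3 -0.1 -0.7]
pack in lamp [-0.13199752  0.3389371 ]
16 row [107  59] [23.06 23.06 34.51 35.88] area 4837.0 lampx [0.0791883  0.00075203]
```

Request:
{"api": "move_arm", "payload": {
  "commands": [
    [[0.5,0,0,0,0],[0.0,0,0,0,0],[-0.4,0,0,0,0],[-0.7,0,0,0,0],[-0.7,0,0,0,0],[-0.7,0,0,0,0],[-0.7,0,0,0,0],[-0.7,0,0,0,0],[-0.7,0,0,-0.005,0],[-0.7,0,0,-0.015,0]]
  ]
}}

```text
time_s: 24.1
tool_pos: [0.5665, 0.2134, 0.0673]
tcp_rot: [[0.149, -0.989, -0.002], [-0.989, -0.149, -0.001], [0.0, 0.002, -1.0]]
contact_force: [-0.2, 0.3, -0.4]
width: 0.849
```

Request:
{"api": "move_arm", "payload": {
  "commands": [
    [[-0.7,0,0,-0.02,0],[-0.7,0,0,-0.03,0],[-0.7,0,0,-0.03,0],[-0.7,0,0,-0.03,0],[-0.7,0,0,-0.03,0],[-0.7,0,0,-0.01,0],[-0.7,0,0,0,0],[-0.7,0,0,0,0],[-0.7,0,0,0,0],[-0.7,0,0,0,0]]
  ]
}}

```text
time_s: 25.1
tool_pos: [0.5668, 0.2135, 0.2165]
tcp_rot: [[0.149, -0.989, -0.002], [-0.989, -0.149, -0.0], [0.0, 0.002, -1.0]]
contact_force: [0.6, -0.2, -0.1]
width: 0.848
```

```bash
python3 - <<'E'
from h import *
gol(-.0,0,.2)
grab('wrist','w17');grab('top','t17')
E
python3 pad.py 17
```

```text
t 25.1 pos [0.5668 0.2135 0.2165] F [ 0.58 -0.16 -0.12] w 0.848
turn 0.0001 shift after turn mm [-0.1  0.7 16.5]
pack in lamp [ 0.68309556 -0.05268183]
17 row [175  65] [50.21 52.61 56.8  56.8 ] area 1774.0 lampx [1.45094013e-02 2.05386124e-05]
```

View pics/w17.png

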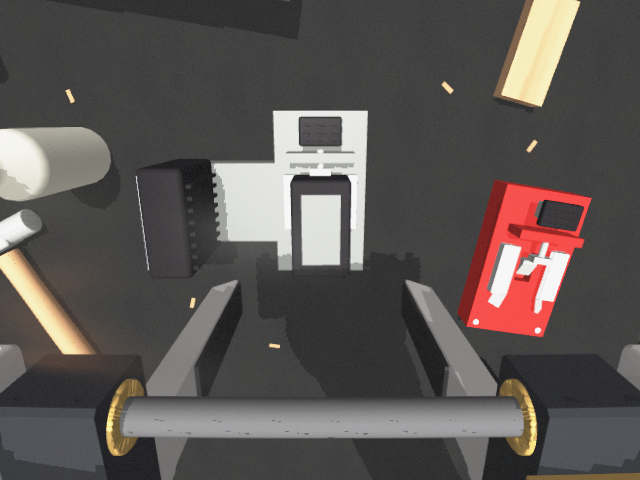

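The pack sits in the lamp (label at 302–341, 195–265) with the ejector compressed. I'll measure once and hand in.

```bash
python3 - <<'E'
from h import *
L=plane('w17',[(302,195),(341,195),(302,265),(340,265)],.0815)
print('pack in lamp',(L.mean(0)[:2]-OL)@RL)
P=plane('w17',[(298.5,117),(341.5,117),(299.5,145),(341.5,145)],.06);print('pad width',np.linalg.norm(P[0]-P[1]),(P.mean(0)[:2]-OL)@RL)
s=manip.read_state();print(s['contact_force'],s['time_s'])
manip.job_done()
E
```

```text
pack in lamp [-0.00054262 -0.00062788]
pad width 0.03517924294035632 [0.07900375 0.00020357]
[ 0.17386425 -0.56213397  0.10400347] 25.2
the job is handed in; nothing more can be done
```

The pack is now latched in the work lamp and the job is handed in, at 25.2 s on the robot's clock. I pressed the charger's catch about 6 mm with around 5 N, drew the pack out, slid it into the lamp's rail until it clicked, then let go and lifted clear.

- **The click:** the lamp's pad jumped about 2.5% in apparent size between two small pushes, which matches the catch springing up 5 mm. The push force along the rail peaked at about 14 N in the readings, and I never reached the rigid stop.
- **Holding before release:** when I eased back 1.5 mm, the gripper moved only about 0.4 mm, the rail force fell from 14 N to 6.5 N, and the pad stayed up. This fits the catch holding the pack.
- **After release:** the pack measures 0.5 mm short of the lamp's origin, the pad is back at its raised width (35.2 mm), and the gripper reads no contact force.
- **What didn't work:** the automatic pad check failed on the last picture because it picked up the pack instead. I read the final pad width from hand-picked pixels instead.
- **Not checked:** I took a final top view but did not look at it. No contact with other objects was planned, and none showed in the force readings.

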